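Load and start the drawer steriliser for the cabinet's brushes, combs and denture things

TASK

Free the steriliser's drawer lock, pull the drawer out and lay every brush, comb and denture thing from the counter inside: the denture case (lid up) or denture brush in the teal bay, hairbrush and combs in the grey bay. Push the drawer fully shut and lock it again, and slide the cycle switch right to its end: to the teal mark if there is any denture thing in the load, otherwise to the grey mark. Leave the cycle switch off while the drawer is out, and leave the trinket dish, tumbler and soap alone.

Things in the scene. Friction and masses are not known exactly. Their poses are not given: they have to be found in the camera images.
- steriliser: White drawer-type UV steriliser fixed on the counter, 400 mm wide (its y), 240 mm deep (its x), 85 mm high. Origin: centre of its underside; +x to its back, +y to the left as you face its front, z up. The drawer comes out of the front (-x side). On the roof along the front edge: left, the drawer lock's red slide grip; right, the cycle switch's black one.
- drawer (a joint): Drawer, m: 0 shut (start), 0.18 fully out (stop), along the steriliser's -x, 1.5 N friction. Inside 358 mm wide, 206 mm deep; walls and fixed partition 30 mm above its floor. Its front is 12 mm thick, stands ahead of the housing and rises to 82 mm above the counter. The roof leaves 59 mm above the floor. Fully out, the first 180 mm behind the drawer's front are open from above.
- drawer_handle (a point): Middle of the drawer's steel bar handle: a bar 11 mm thick and 140 mm long along the steriliser's y, 42 mm in front of the drawer front, 68 mm above the counter; can be pinched from above with the fingers front and back of it. Moves with the drawer.
- bay_denture (a point): Teal-lined bay for denture things, left of the partition: point on its floor (16 mm above the counter), midway across, and midway along what is open from above when the drawer is fully out. The bay reaches 57 mm to either side in y, 90 mm to the front (-x), 116 mm to the back. Axes as the steriliser's; moves with the drawer.
- bay_hair (a point): Dark grey-lined bay for hair things, right of the partition: point on its floor (16 mm above the counter), midway across, and midway along what is open when the drawer is fully out. The bay reaches 120 mm to either side in y, 90 mm to the front (-x), 116 mm to the back. Axes as the steriliser's; moves with the drawer.
- lock (a joint): Drawer lock slide, m: 0 locked (red mark, right end), 0.05 free (green mark, left end, steriliser's +y); 2 N friction, rigid end stops. Locked, its steel hook hangs before the drawer front and holds it shut; it clears only in the last 6 mm towards green, so slide it fully. With the drawer out leave it at green or the drawer cannot shut.
- lock_grip (a point): Top centre of the red grip of the drawer lock: a block 18 mm (steriliser's x) by 30 mm (y), 24 mm high, its top 112 mm above the counter; take it front and back from above.
- cycle (a joint): The cycle switch's slide, m: 0 off (middle, where it roughly starts), +0.025 denture cycle (teal mark, left-hand end stop, steriliser's +y), -0.025 hair cycle (dark grey mark, right-hand end stop). About 2 N of friction, rigid end stops.
- cycle_grip (a point): Top centre of the black grip of the cycle switch: same block as the lock's, 18 mm (x) by 30 mm (y), 24 mm high, its top 112 mm above the counter.
- case: Denture thing, sometimes absent: teal denture case with a white press button on its +x end, 90 mm (x) x 60 mm (y) x 38 mm high, lid up. Origin: centre of its underside. 90 g. Grip across its 60 mm.
- denture_brush: Denture thing, sometimes absent: white denture brush with blue bristles, 150 mm along its x, lying bristles up; handle 18 mm wide, 12 mm thick, from x = -75 to +20 mm; head at +x 16 mm wide, about 22 mm high. Origin: middle of its length, underside. Grip across the handle at the origin.
- hairbrush: Hair thing, sometimes absent: chrome hairbrush, 150 mm along its x, lying bristles up; handle 20 mm wide and 14 mm thick from x = -75 to +20 mm; head 48 mm wide at +x, about 24 mm high. Origin: middle of its length, underside. 110 g. Grip across the handle at the origin.
- comb: Hair thing, sometimes absent: black dressing comb lying flat, 150 mm (x) x 30 mm (y) x 9 mm thick. Origin: centre of its underside. Grip across its 30 mm.
- wide_comb: Hair thing, sometimes absent: brown wide-toothed comb lying flat, 145 mm (x) x 42 mm (y) x 10 mm thick. Origin: centre of its underside. Grip across its 42 mm.
- pocket_comb: Hair thing, sometimes absent: ivory pocket comb lying flat, 130 mm (x) x 24 mm (y) x 9 mm thick. Origin: centre of its underside. Grip across its 24 mm.
- dish: Bystander: blue ceramic trinket dish, 96 mm across, 26 mm high. Origin: centre of its underside.
- tumbler: Bystander: green glass tumbler, 72 mm across, 95 mm high. Origin: centre of its underside.
- soap_pump: Bystander: cream soap bottle with a steel pump, 64 mm across, 155 mm high. Origin: centre of its underside.

How it is judged:
On the way, in this order (a step that is already met when the one before it is completed fails the run):
1. the lock is freed and the drawer is pulled well out (value of joint drawer above 0.12 m), for 0.1 s.
2. everything present lies in its own bay, with the drawer still out (x of case in the frame of bay_denture between -0.1 and 0.12 m and y of case in the frame of bay_denture between -0.055 and 0.055 m and z of case in the frame of bay_denture between -0.01 and 0.025 m and x of denture_brush in the frame of bay_denture between -0.1 and 0.12 m and y of denture_brush in the frame of bay_denture between -0.055 and 0.055 m and z of denture_brush in the frame of bay_denture between -0.01 and 0.025 m and x of hairbrush in the frame of bay_hair between -0.1 and 0.12 m and y of hairbrush in the frame of bay_hair between -0.118 and 0.118 m and z of hairbrush in the frame of bay_hair between -0.01 and 0.025 m and x of comb in the frame of bay_hair between -0.1 and 0.12 m and y of comb in the frame of bay_hair between -0.118 and 0.118 m and z of comb in the frame of bay_hair between -0.01 and 0.025 m and x of pocket_comb in the frame of bay_hair between -0.1 and 0.12 m and y of pocket_comb in the frame of bay_hair between -0.118 and 0.118 m and z of pocket_comb in the frame of bay_hair between -0.01 and 0.025 m and x of wide_comb in the frame of bay_hair between -0.1 and 0.12 m and y of wide_comb in the frame of bay_hair between -0.118 and 0.118 m and z of wide_comb in the frame of bay_hair between -0.01 and 0.025 m and angle between case's own z axis and vertical below 0.3 rad and value of joint drawer above 0.05 m), for 0.1 s.
3. the drawer is fully shut with everything in it (x of case in the frame of bay_denture between -0.1 and 0.12 m and y of case in the frame of bay_denture between -0.055 and 0.055 m and z of case in the frame of bay_denture between -0.01 and 0.025 m and x of denture_brush in the frame of bay_denture between -0.1 and 0.12 m and y of denture_brush in the frame of bay_denture between -0.055 and 0.055 m and z of denture_brush in the frame of bay_denture between -0.01 and 0.025 m and x of hairbrush in the frame of bay_hair between -0.1 and 0.12 m and y of hairbrush in the frame of bay_hair between -0.118 and 0.118 m and z of hairbrush in the frame of bay_hair between -0.01 and 0.025 m and x of comb in the frame of bay_hair between -0.1 and 0.12 m and y of comb in the frame of bay_hair between -0.118 and 0.118 m and z of comb in the frame of bay_hair between -0.01 and 0.025 m and x of pocket_comb in the frame of bay_hair between -0.1 and 0.12 m and y of pocket_comb in the frame of bay_hair between -0.118 and 0.118 m and z of pocket_comb in the frame of bay_hair between -0.01 and 0.025 m and x of wide_comb in the frame of bay_hair between -0.1 and 0.12 m and y of wide_comb in the frame of bay_hair between -0.118 and 0.118 m and z of wide_comb in the frame of bay_hair between -0.01 and 0.025 m and angle between case's own z axis and vertical below 0.3 rad and value of joint drawer below 0.006 m), for 0.1 s.
At the end, for the whole second after the job is handed in: Each thing lies on the floor of its own bay (denture: teal, case lid up; hair: grey); drawer shut to 6 mm; lock within 6 mm of its red end; cycle switch within 4 mm of the teal end stop if the denture case or denture brush is there, else of the grey one (all of step 3 and value of joint lock below 0.006 m and (height (world z) of any of case, denture_brush above -5 m or value of joint cycle below -0.021 m) and ((height (world z) of each of case, denture_brush below -5 m and value of joint cycle below -0.021 m) or value of joint cycle above 0.021 m)); the robot touches nothing.
It fails at once if the cycle switch is slid towards a cycle while the drawer is out (value of joint drawer above 0.02 m and (value of joint cycle above 0.018 m or value of joint cycle below -0.018 m)).
It fails at once if the trinket dish, tumbler or soap bottle is shifted by more than 3 cm or tipped (distance of any of dish, tumbler, soap_pump from where it was at the start of the episode above 0.03 m or angle between any of dish, tumbler, soap_pump's own z axis and vertical above 0.4 rad).
Of case, denture_brush, wide_comb only 1 to 1 are there at a start; the rules pass over those that are not, and their reading is None.
Of hairbrush, comb, pocket_comb only 2 to 3 are there at a start; the rules pass over those that are not, and their reading is None.
At some moment in a run one of case, denture_brush, hairbrush, comb, pocket_comb, wide_comb may be knocked a few centimetres aside while the robot is not near it.
Once in a run the grip may slacken for a moment while it holds something.
It also fails if it takes over 208 s, if anything falls off the work surface, if the arm or the gripper's body presses on something with over 40 N, if the wrist force passes 120 N, or if a joint passes its speed limit or range.

ROBOT

A 6-joint arm with a two-finger parallel gripper is mounted at the origin on the work surface. World frame = base frame: x ahead of the robot, y to its left, z up, the work surface at z = 0. Lengths are in m, angles in rad, forces in N, time in s.
With the tool pointing down it reaches from about 0.35 to 0.925 m from the base axis. Payload 6.4 kg.
Tool frame: the origin (TCP) lies at the very end of the fingers, on their centre line; the grasp point (between the pads) lies grip_depth behind it (grip_depth is the distance from the TCP to the grasp point, in m); z points along the fingers, y is the line along which they close (so a half turn about z gives the same grasp; the last joint's range is limited). The gripper opens to 85 mm and grips with 20 to 120 N. Pads are 22 mm wide; open, the fingers measure 114 mm over their backs; the gripper's body (76 mm by 85 mm) begins 54 mm behind the grasp point. The pads swing forward as they close: fully open they stand 13 mm farther back than shut.
Start: joints at [-1.433, 0.245, 1.558, -0, 1.339, -0.174], TCP at [0.199, -0.619, 0.231] pointing down, gripper open.
Joint ranges: [-3.13, 3.13], [-1.02, 2.26], [0.13, 2.54], [-0.95, 4.09], [0.21, 2.88], [-2.74, 2.74]. Speed limits (rad/s): [2.57, 2.57, 3.14, 3.14, 3.14, 3.14].

INTERFACE

Orientations are given as a 3x3 rotation matrix whose columns are the frame's x, y, z axes.
In Python, from station import sense, camera, calibration, finish_job, grip_depth gives the robot as it stands.
- The arm moves only by the tool arm_command, never from a script. Its argument "motion" is a list of rows, each a list of 6 numbers: the shift along the world's x, y, z in m, then the turn, a rotation vector about the world's x, y, z in units of 5 degrees (1.0 is 5 degrees). In form: [[x, y, z, rx, ry, rz], ...]. A call has 1 to 8 rows; each row shifts and turns the commanded pose from where the row before left it; what a row does not reach is not made up. A row lasts 1/8 s, in which the tool goes at most 62.5 mm and 10.7 degrees, less where a joint would pass 70% of its speed; a pose out of reach is approached as far as the arm can. A call is refused whole if a number of a shift passes 0.0625 or a number of a turn 1, either way. A call with a gripper value outside its range is refused whole. "hand" is the finger opening in m, from 0 to 0.0854, set as the call begins (left out, the last holds). The fingers move at their own pace and stop on an object; "force" is the grip in N (left out, the last holds). Time passes only in rows, so rows that do not move let the fingers close. It gives the time, the measured TCP pose, the force, the opening and the grip force at its end, in the units of the state.
- sense(): the state, without advancing time (a new reading comes with each control period).
- camera(name): name is "side" or "top" or "wrist"; returns (picture, depth): 384x512x3 uint8, red, green, blue; 384x512 float32, m along the optical axis (not along the pixel's ray), 0 where there is no reading.
- calibration(name): a dict with "fx", "fy", "cx", "cy" (pixels), "position" and "rotation" of the camera in the world; the wrist camera has in their place "T_tool_cam" (4x4, takes a point from camera to tool coordinates, whose origin is the TCP and whose axes are the flange's). Camera axes: x right, y up, looking along -z (the intrinsics and any distortion apply to the point x, -y, -z); pixel columns grow to the right and rows downward; lengths in m; the calibration is good to about 2 mm. A picture is of the moment at which its call begins: read the wrist's pose just before it. calibration takes no time and is no camera call.
- finish_job(): hands the job in; it is judged then, once.
The state is a dict: "time_s": time; "qpos": joint angles; "qd": joint speeds; "joint_torque": joint torques, N m; "tcp_pos": TCP position; "eef_rot": TCP orientation; "ft_force": force on the tool from outside, world axes, zero at the start; "wrist_torque": the same for the moment, N m; "gripper_width": opening from 0.0 (shut) to 1.0 (fully open); "grasp_force": force on a finger pad.
Only numpy, scipy, OpenCV 4.12 (cv2) and the standard library are available. Lean on these libraries where they do the work, as an engineer would, in place of code of your own. Each camera call takes 0.05 s, during which the arm holds its last target. There are 200 camera calls.

## Working session

There is one attempt and no reset: what is moved stays moved. The work goes in short steps, Python scripts to look and compute and a tool call to move; the robot and the scene stay as the last step left them, time stands still between calls to the robot, and variables do not carry over. Pictures are saved under pics/ and viewed, at most 14 in all, crops included, and the job is handed in when it is done.

Besides the shell and the picture viewer there is one more tool, called by a JSON object that holds its "name" and its "arguments". arm_command: Moves the arm, as the interface text tells. Its arguments: {"type":"object","properties":{"motion":{"type":"array","items":{"type":"array","items":{"type":"number"}}},"hand":{"type":"number"},"force":{"type":"number"}},"required":["motion"]}

```bash
ls; mkdir -p pics
cat > h.py <<'E'
import numpy as np, cv2
from station import sense, camera, calibration, finish_job, grip_depth
def save(n,im): cv2.imwrite(f'pics/{n}.png', im[:,:,::-1])
def cloud(name):
    s=sense(); c=calibration(name); im,d=camera(name)
    v,u=np.mgrid[0:d.shape[0],0:d.shape[1]]
    P=np.stack([(u-c['cx'])/c['fx']*d,-(v-c['cy'])/c['fy']*d,-d],-1)
    if name=='wrist':
        T=np.array(c['T_tool_cam']); P=P@T[:3,:3].T+T[:3,3]
        P=P@np.array(s['eef_rot']).T+np.array(s['tcp_pos'])
    else: P=P@np.array(c['rotation']).T+np.array(c['position'])
    P[d==0]=np.nan
    return im,P
E
python3 - <<'E'
from h import *
for n in('top','side'):
    im,P=cloud(n); save(n+'0',im); np.save(n+'0.npy',P); c=calibration(n); print(n,{k:np.round(v,3).tolist() if not isinstance(v,str) else v for k,v in c.items()})
print(grip_depth, sense())
E
```

```text
pics
top {'fx': 447.89, 'fy': 447.89, 'cx': 256.986, 'cy': 192.354, 'position': [0.367, -0.099, 1.501], 'rotation': [[-0.028, 0.983, -0.181], [-0.999, -0.033, -0.023], [-0.028, 0.18, 0.983]]}
side {'fx': 400.747, 'fy': 400.747, 'cx': 260.421, 'cy': 192.801, 'position': [0.132, 0.985, 1.119], 'rotation': [[-0.912, 0.279, -0.301], [-0.41, -0.59, 0.695], [0.017, 0.758, 0.653]]}
0.0187 {'time_s': 0.1, 'qpos': array([-1.43311010e+00,  2.45740634e-01,  1.55893592e+00, -5.70428326e-06,
        1.33875429e+00, -1.74074543e-01]), 'qd': array([ 8.50363411e-04, -2.23953597e-03, -3.55676528e-03,  4.33580719e-04,
        7.77377169e-05, -2.66760961e-03]), 'joint_torque': array([-2.65182680e-04, -4.30672145e+01, -3.27127683e+01, -1.21773842e-04,
        2.84547146e-03, -2.98785700e-06]), 'tcp_pos': array([ 0.19932343, -0.61812382,  0.2302693 ]), 'eef_rot': array([[ 9.51794593e-01,  3.06736021e-01, -2.57792746e-04],
       [ 3.06735969e-01, -9.51792904e-01,  1.82002715e-03],
       [ 3.12902580e-04, -1.81136631e-03, -9.99998311e-01]]), 'ft_force': array([ 0.30044589,  0.51941213, -0.2522892 ]), 'wrist_torque': array([-0.02479358,  0.02639657,  0.04270369]), 'grasp_force': 0.0, 'gripper_width': 1.0021220141186415}
```

View pics/top0.png

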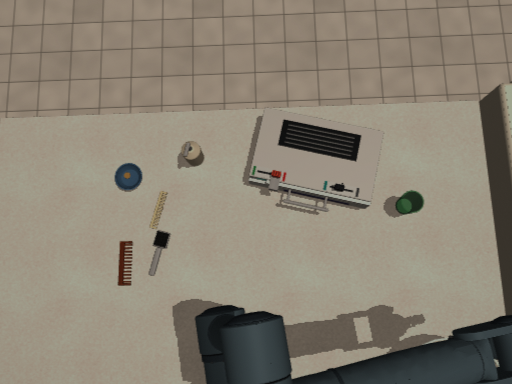

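View pics/side0.png

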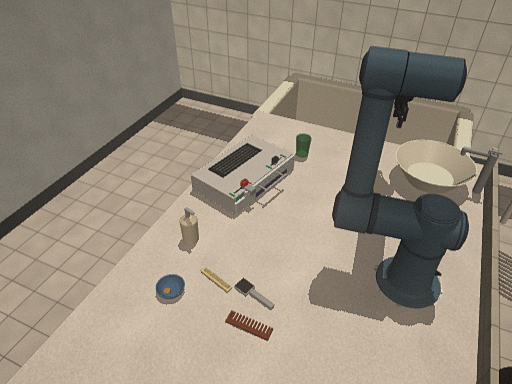

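The top view shows the steriliser around (317,158). On its roof, the red grip is at (277,174) and the black one at (340,187). The hairbrush is at (159,250), the ivory comb at (159,210) and the brown wide comb at (125,263). The dish is at (128,177), the soap at (193,153) and the tumbler at (410,202). The side view agrees. There is no denture thing, so the cycle goes to the grey mark.

```bash
cat > m.py <<'E'
from h import *
P=np.load('top0.npy'); im=cv2.imread('pics/top0.png')
def rect(m,n):
    p=P[m]; r=cv2.minAreaRect((p[:,:2]*1000).astype(np.float32)); print(n,m.sum(),np.round(r[0],1),np.round(r[1],1),round(r[2],1),'z',np.round(np.nanpercentile(p[:,2],[5,50,95]),3)); return r
z=P[...,2]; v,u=np.mgrid[0:384,0:512]
def box(a,b,c,d): return (u>=a)&(u<=b)&(v>=c)&(v<=d)
roof=(abs(z-.085)<.006)&box(240,390,100,215)
r=rect(roof,'roof'); print(np.round(cv2.boxPoints(r),1).tolist())
hs=cv2.cvtColor(im,cv2.COLOR_BGR2HSV)
red=((hs[...,0]<8)|(hs[...,0]>172))&(hs[...,1]>150)&box(265,295,160,190)&(z>.095); rect(red,'redgrip')
blk=(hs[...,2]<70)&box(325,355,178,198)&(z>.095); rect(blk,'blkgrip')
for n,b in dict(hairbrush=(145,175,228,278),pocket=(147,172,188,231),wide=(112,138,236,290),dish=(110,146,160,192),soap=(178,208,138,168),tumb=(390,428,185,220)).items():
    rect((z>.005)&box(*b),n)
h=(z>.005)&box(145,175,228,245);rect(h,'head')
rect((z>.055)&(z<.078)&box(275,335,185,215),'handle')
print('table z',np.nanmedian(z[290:300,50:150]), np.nanmedian(z[235:255,320:400]))
E
python3 m.py
```

```text
roof 8341 [ 737.8 -258.1] [400.  269.6] 75.8 z [0.08  0.084 0.089]
[[558.0999755859375, -418.8999938964844], [819.5, -485.0], [917.4000244140625, -97.19999694824219], [656.0999755859375, -31.200000762939453]]
redgrip 52 [ 681.7 -127.3] [28.7 17.2] 75.1 z [0.103 0.111 0.114]
blkgrip 61 [ 631.3 -324.2] [28.3 17.2] 79.6 z [0.1   0.11  0.115]
hairbrush 433 [449.5 267.4] [ 99.4 160.5] 84.8 z [0.006 0.012 0.019]
pocket 190 [592.6 267.8] [ 77.8 146.3] 85.8 z [0.005 0.008 0.014]
wide 385 [419.4 381. ] [178.5  86.4] 1.0 z [0.005 0.008 0.013]
dish 493 [714.1 378.7] [113.5 125.6] 0.6 z [0.005 0.012 0.028]
soap 433 [787.8 156.3] [ 98.7 108.5] 87.3 z [0.01  0.102 0.154]
tumb 482 [ 588.8 -572. ] [126.6 113. ] 84.5 z [0.006 0.057 0.096]
head 214 [501.1 263.1] [98.9 57.7] 86.9 z [0.006 0.012 0.021]
handle 334 [ 606.8 -217.3] [191.4  71.1] 81.3 z [0.062 0.071 0.077]
table z -0.0009610726374086331 -0.0009352179300166075
```

{"name": "arm_command", "arguments": {"motion": [[0.0345,0.035,0,0,0,0.83],[0.0345,0.035,0,0,0,0.83],[0.0345,0.035,0,0,0,0.83],[0.0345,0.035,0,0,0,0.83],[0.0345,0.035,0,0,0,0.83],[0.0345,0.035,0,0,0,0.83],[0.0345,0.035,0,0,0,0.83],[0.0345,0.035,0,0,0,0.83]], "hand": 0.05, "force": 40}}

```text
time_s: 1.1
tcp_pos: [0.4762, -0.3372, 0.2309]
eef_rot: [[0.627, 0.779, -0.0], [0.779, -0.627, 0.0], [0.0, -0.001, -1.0]]
ft_force: [0.2, 0.1, 0.7]
gripper_width: 0.583
grasp_force: 0.0
```

{"name": "arm_command", "arguments": {"motion": [[0.0345,0.035,0,0,0,0.83],[0.0345,0.035,0,0,0,0.83],[0.0345,0.035,0,0,0,0.83],[0.0345,0.035,0,0,0,0.83],[0.0345,0.035,-0.01,0,0,0.83],[0.0345,0.035,-0.01,0,0,0.83],[0,0,0,0,0,0],[0,0,0,0,0,0]]}}

```text
time_s: 2.1
tcp_pos: [0.682, -0.1288, 0.2108]
eef_rot: [[0.243, 0.97, -0.001], [0.97, -0.243, -0.0], [-0.0, -0.001, -1.0]]
ft_force: [0.6, -0.2, -1.5]
gripper_width: 0.589
grasp_force: 0.0
```

Run:
```python
from h import *
im,P=cloud('wrist'); save('w1',im); z=P[...,2]
hs=cv2.cvtColor(im,cv2.COLOR_RGB2HSV)
red=((hs[...,0]<8)|(hs[...,0]>172))&(hs[...,1]>130)&(abs(z-.111)<.006)
if red.sum()>20:
    r=cv2.minAreaRect((P[red][:,:2]*1000).astype(np.float32)); print(red.sum(),r)
m=(abs(z-.084)<.004); r=cv2.minAreaRect((P[m][:,:2]*1000).astype(np.float32)); print(r)
s=sense(); print(s['tcp_pos'],s['eef_rot'],s['time_s'],s['gripper_width'])
```

```text
623 ((684.96533203125, -130.79678344726562), (30.532182693481445, 17.374210357666016), 75.68224334716797)
((748.747802734375, -227.12368774414062), (328.5072326660156, 268.7746276855469), 75.50958251953125)
[ 0.68195162 -0.12937086  0.21125886] [[ 2.43497926e-01  9.69901351e-01 -3.60311099e-04]
 [ 9.69901377e-01 -2.43498007e-01 -2.01016970e-04]
 [-2.82701665e-04 -3.00519016e-04 -9.99999915e-01]] 2.15 0.583970923267678
```

View pics/w1.png

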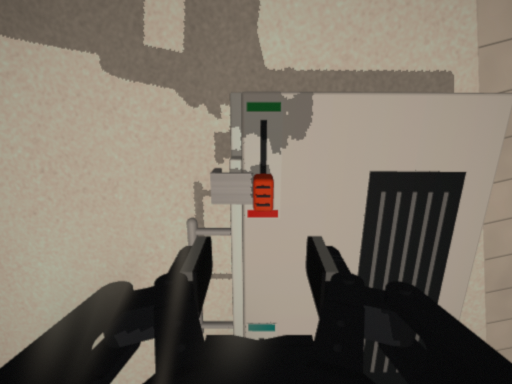

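The wrist view shows the red grip at (263,192) and a steel hook plate in front of it at (232,187). I'll check the plate's height before going down.

Run:
```python
from h import *
im,P=cloud('wrist')
for u in range(212,256,6): print(u,np.round(P[186,u],3))
print(np.round(P[160,215],3), np.round(P[192,263],3))
```

```text
212 [ 0.64  -0.117  0.091]
218 [ 0.645 -0.118  0.092]
224 [ 0.65 -0.12  0.09]
230 [ 0.656 -0.121  0.091]
236 [ 0.661 -0.123  0.09 ]
242 [ 0.667 -0.124  0.091]
248 [ 0.672 -0.125  0.091]
254 [ 0.68  -0.121  0.112]
[ 0.632 -0.107  0.001] [ 0.686 -0.128  0.112]
```

{"name": "arm_command", "arguments": {"motion": [[0.001,-0.0005,-0.025,0,0,0],[0.001,-0.0005,-0.03,0,0,0],[0.001,-0.0005,-0.03,0,0,0],[0,0,-0.02,0,0,0],[0,0,-0.009,0,0,0],[0,0,0,0,0,0]]}}

```text
time_s: 2.95
tcp_pos: [0.6853, -0.1304, 0.0974]
eef_rot: [[0.243, 0.97, -0.0], [0.97, -0.243, 0.0], [-0.0, -0.0, -1.0]]
ft_force: [0.5, -0.2, 0.2]
gripper_width: 0.586
grasp_force: 0.0
```

{"name": "arm_command", "arguments": {"motion": [[0,0,0,0,0,0],[0,0,0,0,0,0],[0,0,0,0,0,0],[0,0,0,0,0,0]], "hand": 0.005}}

```text
time_s: 3.45
tcp_pos: [0.6854, -0.1302, 0.099]
eef_rot: [[0.242, 0.97, -0.0], [0.97, -0.242, -0.0], [-0.0, -0.0, -1.0]]
ft_force: [-4.1, 1.3, 5.9]
gripper_width: 0.202
grasp_force: 40.6
```

{"name": "arm_command", "arguments": {"motion": [[0.0025,0.0097,0,0,0,0],[0.0025,0.0097,0,0,0,0],[0.0025,0.0097,0,0,0,0],[0.0025,0.0097,0,0,0,0],[0.0025,0.0097,0,0,0,0],[0.001,0.004,0,0,0,0],[0,0,0,0,0,0]]}}

```text
time_s: 4.32
tcp_pos: [0.6976, -0.0827, 0.0989]
eef_rot: [[0.243, 0.97, -0.004], [0.97, -0.243, -0.009], [-0.01, -0.002, -1.0]]
ft_force: [-10.3, -14.2, 6.2]
gripper_width: 0.193
grasp_force: 40.7
```

{"name": "arm_command", "arguments": {"motion": [[0,-0.002,0,0,0,0],[0,0,0,0,0,0],[0,0,0.03,0,0,0],[0,0,0.05,0,0,0],[-0.03,-0.04,0.03,0,0,0],[-0.03,-0.05,0,0,0,0],[-0.03,-0.046,0,0,0,0],[0,0,0,0,0,0]], "hand": 0.05}}

```text
time_s: 5.32
tcp_pos: [0.6076, -0.2181, 0.2077]
eef_rot: [[0.246, 0.969, 0.0], [0.969, -0.246, -0.0], [-0.0, 0.001, -1.0]]
ft_force: [-0.3, 0.8, 0.1]
gripper_width: 0.586
grasp_force: 0.0
```

Run:
```python
from h import *
im,P=cloud('wrist'); save('w2',im); z=P[...,2]
a=np.radians(75.6); Y=np.array([np.cos(a),np.sin(a)]); X=np.array([Y[1],-Y[0]])
m=(abs(z-.070)<.006); k=cv2.connectedComponentsWithStats(m.astype(np.uint8))
i=1+k[2][1:,4].argmax(); p=P[k[1]==i][:,:2]; print(k[2][i])
xs=p@X; ys=p@Y; print(np.percentile(xs,[1,25,50,75,99]),np.percentile(ys,[1,50,99]))
b=P[(abs(z-.084)<.004)][:,:2]; print('roof x',np.percentile(b@X,[.1,99.9]),'y',np.percentile(b@Y,[.1,99.9]))
hs=cv2.cvtColor(im,cv2.COLOR_RGB2HSV)
red=((hs[...,0]<8)|(hs[...,0]>172))&(hs[...,1]>130)&(abs(z-.111)<.006); 
if red.any(): print('red',P[red][:,:2].mean(0))
s=sense(); print(s['tcp_pos'],s['tcp_pos'][:2]@X,s['tcp_pos'][:2]@Y)
```

```text
[ 231  114   51  146 2251]
[0.61653003 0.62060647 0.62439397 0.63464946 0.66376686] [-0.13963791 -0.05738826  0.00314235]
roof x [0.66388733 0.91250328] y [-0.2639312   0.09344086]
red [ 0.69292124 -0.0945925 ]
[ 0.60849521 -0.2165821   0.20758043] 0.6432399956949546 -0.058451173663662405
```

View pics/w2.png

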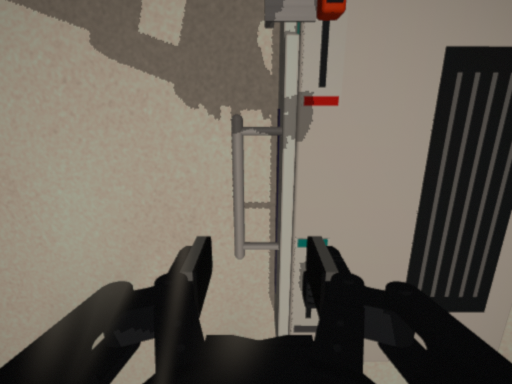

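{"name": "arm_command", "arguments": {"motion": [[-0.012,-0.002,0,0,0,0],[-0.011,-0.002,-0.02,0,0,0],[0,0,-0.04,0,0,0],[0,0,-0.04,0,0,0],[0,0,-0.035,0,0,0],[0,0,-0.018,0,0,0],[0,0,0,0,0,0]], "hand": 0.03}}

```text
time_s: 6.25
tcp_pos: [0.5854, -0.2186, 0.0532]
eef_rot: [[0.241, 0.97, -0.002], [0.97, -0.241, 0.001], [0.001, -0.002, -1.0]]
ft_force: [0.1, -0.0, 0.4]
gripper_width: 0.352
grasp_force: 0.0
```

{"name": "arm_command", "arguments": {"motion": [[0,0,0,0,0,0],[0,0,0,0,0,0],[0,0,0,0,0,0]], "hand": 0.002}}

```text
time_s: 6.62
tcp_pos: [0.586, -0.2197, 0.0561]
eef_rot: [[0.242, 0.97, -0.0], [0.97, -0.242, -0.0], [-0.0, 0.0, -1.0]]
ft_force: [-5.0, 1.7, 5.0]
gripper_width: 0.109
grasp_force: 39.2
```

{"name": "arm_command", "arguments": {"motion": [[-0.0145,0.0037,0,0,0,0],[-0.024,0.0062,0,0,0,0],[-0.024,0.0062,0,0,0,0],[-0.024,0.0062,0,0,0,0],[-0.024,0.0062,0,0,0,0],[-0.024,0.0062,0,0,0,0],[-0.024,0.0062,0,0,0,0],[-0.018,0.0046,0,0,0,0]]}}

```text
time_s: 7.62
tcp_pos: [0.4112, -0.175, 0.0561]
eef_rot: [[0.244, 0.97, 0.007], [0.97, -0.244, -0.003], [-0.001, 0.008, -1.0]]
ft_force: [46.0, -8.0, -11.7]
gripper_width: 0.108
grasp_force: 41.2
```

{"name": "arm_command", "arguments": {"motion": [[0.003,-0.0008,0,0,0,0],[0,0,0,0,0,0],[0,0,0.04,0,0,0],[0,0,0.06,0,0,0],[0,0.03,0.06,0,0,0],[0,0.05,0.03,0,0,0],[0,0,0,0,0,0]], "hand": 0.03}}

```text
time_s: 8.5
tcp_pos: [0.414, -0.0958, 0.2437]
eef_rot: [[0.238, 0.971, 0.006], [0.971, -0.238, -0.003], [-0.002, 0.007, -1.0]]
ft_force: [0.0, -0.5, -0.7]
gripper_width: 0.348
grasp_force: 0.0
```

```bash
cat > obj.py <<'E'
from h import *
def find(name, regions, zr=(.004,.035)):
    im,P=cloud(name); z=P[...,2]; hs=cv2.cvtColor(im,cv2.COLOR_RGB2HSV).astype(int); g=im.astype(int)
    return im,P,hs
E
python3 - <<'E'
from h import *
im,P=cloud('top'); save('top1',im); np.save('top1.npy',P); z=P[...,2]
v,u=np.mgrid[0:384,0:512]
bg=np.median(im[290:310,40:150].reshape(-1,3),0)
d=np.abs(im.astype(int)-bg).max(-1)
for n,(a,b,c,e) in dict(hairbrush=(145,175,228,278),pocket=(147,172,188,231),wide=(112,138,236,290)).items():
    m=((d>35)&(z>.003)&(u>=a)&(u<=b)&(v>=c)&(v<=e)).astype(np.uint8)
    k=cv2.connectedComponentsWithStats(m); i=1+k[2][1:,4].argmax(); p=P[k[1]==i]
    r=cv2.minAreaRect((p[:,:2]*1000).astype(np.float32)); q=p[:,:2]-p[:,:2].mean(0)
    w,V=np.linalg.eigh(q.T@q); A=V[:,1]*np.sign(V[0,1])
    t=q@A; s=q@np.array([-A[1],A[0]]); print(n,len(p),'mean',p.mean(0).round(4),'axis',np.degrees(np.arctan2(A[1],A[0])).round(1),'ctr along',np.percentile(t,[0,100]).round(3),np.percentile(s,[1,99]).round(3),np.round(r[0]),np.round(r[1]),r[2])
s=sense(); print(s['tcp_pos'])
E
```

```text
hairbrush 388 mean [0.462  0.2691 0.0116] axis -15.9 ctr along [-0.091  0.059] [-0.022  0.023] [447. 272.] [ 47. 150.] 76.75248718261719
pocket 156 mean [0.5943 0.2735 0.0078] axis -16.2 ctr along [-0.066  0.063] [-0.012  0.01 ] [593. 273.] [ 23. 129.] 73.91133880615234
wide 381 mean [0.4181 0.3864 0.0084] axis -1.3 ctr along [-0.073  0.072] [-0.025  0.017] [418. 382.] [ 45. 145.] 88.86341094970703
[ 0.41317412 -0.09647934  0.24168834]
```

View pics/top1.png

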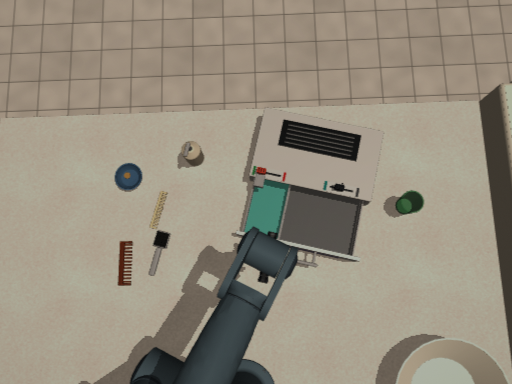

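The drawer is fully out: teal bay around (265,208), grey bay around (320,220), hook left at green. The items have not moved. Next I'll pick up the hairbrush.

{"name": "arm_command", "arguments": {"motion": [[0.0021,0.023,0,0,0,1],[0.0021,0.023,0,0,0,1],[0.0021,0.023,0,0,0,1],[0.0021,0.023,0,0,0,1],[0.0021,0.023,0,0,0,1],[0.0021,0.023,0,0,0,1],[0.0021,0.023,0,0,0,1],[0.0021,0.023,0,0,0,1]], "hand": 0.045}}

```text
time_s: 9.55
tcp_pos: [0.429, 0.0868, 0.2386]
eef_rot: [[-0.439, 0.898, -0.003], [0.898, 0.439, -0.0], [0.001, -0.003, -1.0]]
ft_force: [0.3, -0.2, 1.2]
gripper_width: 0.524
grasp_force: 0.0
```

{"name": "arm_command", "arguments": {"motion": [[0.0021,0.023,0,0,0,1],[0.0021,0.023,0,0,0,1],[0.0021,0.023,0,0,0,1],[0.0021,0.023,0,0,0,1],[0.0021,0.023,0,0,0,1],[0.0021,0.023,-0.02,0,0,1],[0.0021,0.023,-0.03,0,0,1],[0.0021,0.023,-0.03,0,0,1]]}}

```text
time_s: 10.55
tcp_pos: [0.4461, 0.2706, 0.1577]
eef_rot: [[-0.914, 0.406, -0.002], [0.406, 0.914, -0.001], [0.002, -0.002, -1.0]]
ft_force: [1.0, 0.9, 0.4]
gripper_width: 0.528
grasp_force: 0.0
```

{"name": "arm_command", "arguments": {"motion": [[0,0,-0.02,0,0,0.8],[0,0,-0.02,0,0,0.8],[0,0,0,0,0,0]]}}

```text
time_s: 10.92
tcp_pos: [0.4445, 0.2696, 0.117]
eef_rot: [[-0.961, 0.278, -0.006], [0.278, 0.961, -0.002], [0.005, -0.004, -1.0]]
ft_force: [-0.4, -0.4, -0.8]
gripper_width: 0.528
grasp_force: 0.0
```

Run:
```python
from h import *
im,P=cloud('wrist'); save('w3',im); s=sense(); print(s['tcp_pos'],s['eef_rot'].round(3),s['qpos'].round(2)); print(np.round(calibration('wrist')['T_tool_cam'],3))
```

```text
[0.44551376 0.27002899 0.11861611] [[-0.96   0.278 -0.003]
 [ 0.278  0.96  -0.001]
 [ 0.003 -0.002 -1.   ]] [ 0.33  0.08  1.96 -0.    1.1  -0.96]
[[ 0.     0.957  0.291  0.074]
 [ 1.    -0.     0.    -0.   ]
 [ 0.     0.291 -0.957 -0.143]
 [ 0.     0.     0.     1.   ]]
```

View pics/w3.png

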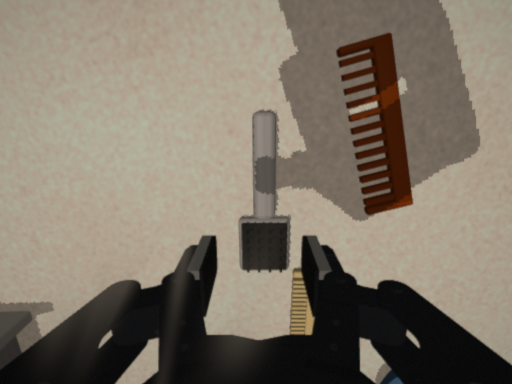

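The brush axis is at column 264, in line with the fingers (about 258). I'll check its along-axis position in the same view.

Run:
```python
from h import *
im,P=cloud('wrist'); R=sense()['eef_rot']; t=sense()['tcp_pos']
v,u=np.mgrid[0:384,0:512]
m=(P[...,2]>.007)&(P[...,2]<.03)&(u>225)&(u<295)&(v>95)&(v<285)
q=(P[m]-t)@R
print(m.sum(),np.percentile(q,[1,50,99],axis=0).round(4))
h=q[:,0]>0.03; print('handle y',np.percentile(q[h,1],[2,50,98]))
```

```text
5003 [[-0.0767 -0.0198  0.0958]
 [-0.0248  0.0024  0.1066]
 [ 0.0699  0.0256  0.1122]]
handle y [-0.00769292  0.00234671  0.01176802]
```

{"name": "arm_command", "arguments": {"motion": [[0.002,0.001,-0.03,0,0,0],[0.0015,0,-0.035,0,0,0],[0,0,-0.03,0,0,0],[0,0,-0.017,0,0,0],[0,0,0,0,0,0]]}}

```text
time_s: 11.65
tcp_pos: [0.4493, 0.2717, 0.0078]
eef_rot: [[-0.961, 0.277, -0.001], [0.277, 0.961, -0.0], [0.001, -0.001, -1.0]]
ft_force: [-0.0, 0.1, -0.7]
gripper_width: 0.528
grasp_force: 0.0
```

{"name": "arm_command", "arguments": {"motion": [[0,0,0,0,0,0],[0,0,0,0,0,0],[0,0,0,0,0,0],[0,0,0,0,0,0]], "hand": 0.005}}

```text
time_s: 12.15
tcp_pos: [0.4509, 0.2725, 0.0099]
eef_rot: [[-0.961, 0.276, 0.003], [0.276, 0.961, 0.001], [-0.003, 0.002, -1.0]]
ft_force: [-1.0, -0.9, 6.5]
gripper_width: 0.214
grasp_force: 39.6
```

{"name": "arm_command", "arguments": {"motion": [[0,0,0.03,0,0,0],[0,0,0.04,0,0,0],[0,0,0.04,0,0,0],[0,0,0.04,0,0,0],[0,0,0,0,0,0]]}}

```text
time_s: 12.78
tcp_pos: [0.4517, 0.2728, 0.1622]
eef_rot: [[-0.961, 0.276, 0.008], [0.276, 0.961, 0.003], [-0.007, 0.005, -1.0]]
ft_force: [-0.1, -0.7, -0.9]
gripper_width: 0.212
grasp_force: 39.5
```

{"name": "arm_command", "arguments": {"motion": [[0.0055,-0.051,0.003,0,0,0.05],[0.0055,-0.051,0.003,0,0,0.05],[0.0055,-0.051,0.002,0,0,0.05],[0.0055,-0.051,0,0,0,0.05],[0.0055,-0.051,0,0,0,0.05],[0.0055,-0.051,0,0,0,0.05],[0.0055,-0.051,0,0,0,0],[0.0055,-0.051,0,0,0,0]]}}

```text
time_s: 13.78
tcp_pos: [0.4925, -0.1372, 0.1646]
eef_rot: [[-0.968, 0.251, -0.002], [0.251, 0.968, 0.001], [0.002, 0.001, -1.0]]
ft_force: [1.0, 0.1, -0.7]
gripper_width: 0.213
grasp_force: 39.6
```

{"name": "arm_command", "arguments": {"motion": [[0.0055,-0.051,0,0,0,0],[0.0055,-0.051,0,0,0,0],[0.0055,-0.051,0,0,0,0],[0.0055,-0.051,0,0,0,0],[0,0,0,0,0,0],[0,0,0,0,0,0]]}}

```text
time_s: 14.52
tcp_pos: [0.5147, -0.3391, 0.1644]
eef_rot: [[-0.968, 0.251, -0.002], [0.251, 0.968, 0.002], [0.003, 0.002, -1.0]]
ft_force: [-0.4, 0.0, -1.6]
gripper_width: 0.215
grasp_force: 39.6
```

Run:
```python
from h import *
im,P=cloud('wrist'); save('w4',im)
a=np.radians(75.6); Y=np.array([np.cos(a),np.sin(a)]); X=np.array([Y[1],-Y[0]])
s=sense(); print(s['tcp_pos'],s['tcp_pos'][:2]@X,s['tcp_pos'][:2]@Y,s['gripper_width'],s['grasp_force'])
z=P[...,2]; xs=P[...,:2]@X; ys=P[...,:2]@Y
fl=abs(z-.016)<.006; fl&=(ys<-.01)
print('floor x',np.percentile(xs[fl],[1,99]),'y',np.percentile(ys[fl],[1,99]))
for v in range(60,380,40): print([tuple(np.round((xs[v,u],ys[v,u],z[v,u]),3)) for u in (40,150,260,370,470)])
```

```text
[ 0.51492028 -0.33868408  0.16479133] 0.5829704160888785 -0.19998823597505153 0.213888192814937 39.64368402957916
floor x [0.49715345 0.70007534] y [-0.2675188  -0.01210564]
[(np.float64(0.466), np.float64(-0.411), np.float64(0.0)), (np.float64(0.466), np.float64(-0.305), np.float64(0.0)), (np.float64(nan), np.float64(nan), np.float64(nan)), (np.float64(0.466), np.float64(-0.093), np.float64(-0.001)), (np.float64(0.467), np.float64(0.003), np.float64(0.0))]
[(np.float64(0.502), np.float64(-0.419), np.float64(-0.0)), (np.float64(0.503), np.float64(-0.309), np.float64(0.0)), (np.float64(0.503), np.float64(-0.199), np.float64(0.016)), (np.float64(0.504), np.float64(-0.096), np.float64(0.018)), (np.float64(0.504), np.float64(-0.009), np.float64(0.029))]
[(np.float64(0.542), np.float64(-0.428), np.float64(-0.001)), (np.float64(0.542), np.float64(-0.313), np.float64(0.0)), (np.float64(0.524), np.float64(-0.2), np.float64(0.168)), (np.float64(0.541), np.float64(-0.091), np.float64(0.017)), (np.float64(0.539), np.float64(-0.009), np.float64(0.04))]
[(np.float64(0.585), np.float64(-0.437), np
[... 746 characters left out ...]
74), np.float64(-0.077), np.float64(0.016)), (np.float64(0.674), np.float64(0.035), np.float64(0.016))]
[(np.float64(0.668), np.float64(-0.389), np.float64(0.092)), (np.float64(0.571), np.float64(-0.237), np.float64(0.224)), (np.float64(0.613), np.float64(-0.2), np.float64(0.167)), (np.float64(0.571), np.float64(-0.164), np.float64(0.224)), (np.float64(0.676), np.float64(-0.011), np.float64(0.084))]
[(np.float64(0.727), np.float64(-0.414), np.float64(0.075)), (np.float64(0.591), np.float64(-0.241), np.float64(0.22)), (np.float64(0.573), np.float64(-0.201), np.float64(0.239)), (np.float64(0.591), np.float64(-0.16), np.float64(0.221)), (np.float64(0.72), np.float64(-0.003), np.float64(0.084))]
```

View pics/w4.png

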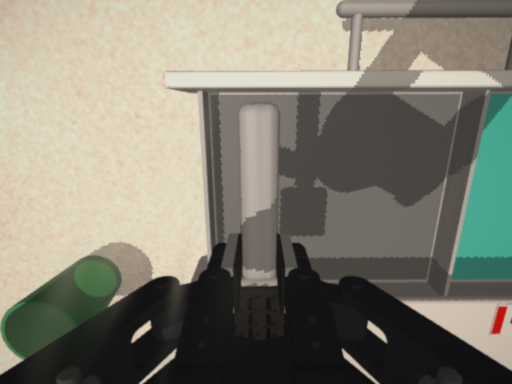

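The brush hangs straight over the grey bay: handle at column 260, bay walls at columns 208 and 460. Now I'll lower and release it.

{"name": "arm_command", "arguments": {"motion": [[0,0,-0.03,0,0,0],[0,0,-0.035,0,0,0],[0,0,-0.035,0,0,0],[0,0,-0.02,0,0,0],[0,0,-0.01,0,0,0],[0,0,-0.007,0,0,0],[0,0,0,0,0,0]]}}

```text
time_s: 15.45
tcp_pos: [0.5158, -0.3402, 0.0296]
eef_rot: [[-0.968, 0.251, 0.0], [0.251, 0.968, -0.0], [-0.001, -0.0, -1.0]]
ft_force: [-0.4, -0.3, -0.8]
gripper_width: 0.216
grasp_force: 39.6
```

{"name": "arm_command", "arguments": {"motion": [[0,0,0,0,0,0],[0,0,0,0,0,0],[0,0,0.02,0,0,0],[0,0,0.04,0,0,0],[0,0,0.05,0,0,0],[0,0,0.05,0,0,0],[-0.01,0.04,0,0,0,0]], "hand": 0.032}}

```text
time_s: 16.32
tcp_pos: [0.5084, -0.3037, 0.1974]
eef_rot: [[-0.967, 0.253, 0.01], [0.253, 0.967, -0.01], [-0.012, -0.007, -1.0]]
ft_force: [0.1, 0.4, -0.6]
gripper_width: 0.372
grasp_force: 0.0
```

```bash
cat > chk.py <<'E'
from h import *
import sys
im,P=cloud('top'); save(sys.argv[1],im); z=P[...,2]
v,u=np.mgrid[0:384,0:512]
bg=np.median(im[290:310,40:150].reshape(-1,3),0)
d=np.abs(im.astype(int)-bg).max(-1)
for n,(a,b,c,e) in dict(pocket=(142,177,184,238),wide=(105,145,230,295)).items():
    m=((d>35)&(z>.003)&(u>=a)&(u<=b)&(v>=c)&(v<=e)).astype(np.uint8)
    k=cv2.connectedComponentsWithStats(m); i=1+k[2][1:,4].argmax(); p=P[k[1]==i]
    r=cv2.minAreaRect((p[:,:2]*1000).astype(np.float32)); print(n,len(p),np.round(r[0]),np.round(r[1]),round(r[2],1))
s=sense(); print(s['tcp_pos'],s['time_s'])
E
python3 chk.py top2
```

```text
pocket 162 [594. 273.] [ 23. 130.] 73.6
wide 390 [418. 383.] [ 45. 145.] 89.2
[ 0.50591075 -0.2969144   0.19345519] 16.375
```

View pics/top2.png

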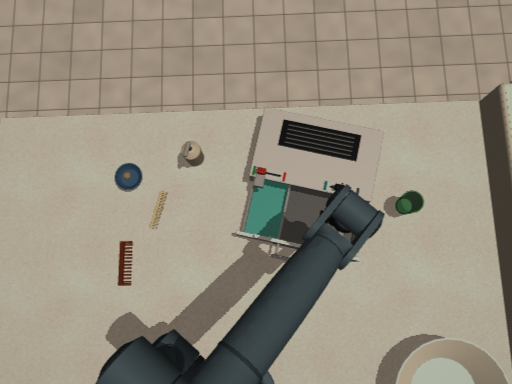

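Top view: both combs are where they were; the pocket comb is at (159,210) and the wide comb at (125,263). Next is the wide comb.

{"name": "arm_command", "arguments": {"motion": [[-0.0063,0.0485,0,0,0,0.2],[-0.0063,0.0485,0,0,0,0.2],[-0.0063,0.0485,0,0,0,0.2],[-0.0063,0.0485,0,0,0,0.2],[-0.0063,0.0485,0,0,0,0.2],[-0.0063,0.0485,0,0,0,0.2],[-0.0063,0.0485,0,0,0,0.2],[-0.0063,0.0485,0,0,0,0.2]], "hand": 0.06}}

```text
time_s: 17.38
tcp_pos: [0.455, 0.0895, 0.1907]
eef_rot: [[-0.994, 0.113, 0.002], [0.113, 0.994, -0.0], [-0.002, 0.0, -1.0]]
ft_force: [0.4, -0.5, -0.1]
gripper_width: 0.704
grasp_force: 0.0
```

{"name": "arm_command", "arguments": {"motion": [[-0.0063,0.0485,0,0,0,0.2],[-0.0063,0.0485,0,0,0,0.2],[-0.0063,0.0485,0,0,0,0.2],[-0.0063,0.0485,-0.02,0,0,0.2],[-0.0063,0.0485,-0.02,0,0,0.2],[-0.0063,0.0485,-0.03,0,0,0.2],[0,0,0,0,0,0],[0,0,0,0,0,0]]}}

```text
time_s: 18.38
tcp_pos: [0.4177, 0.379, 0.1203]
eef_rot: [[-1.0, 0.009, 0.001], [0.009, 1.0, 0.0], [-0.001, 0.0, -1.0]]
ft_force: [0.0, -0.5, 0.7]
gripper_width: 0.701
grasp_force: 0.0
```

```bash
cat > wf.py <<'E'
from h import *
im,P=cloud('wrist'); s=sense(); R=s['eef_rot']; t=s['tcp_pos']
bg=np.median(im[:60].reshape(-1,3),0); d=np.abs(im.astype(int)-bg).max(-1)
z=P[...,2]; m=((z>.0035)&(z<.03)).astype(np.uint8)
m=cv2.morphologyEx(m,cv2.MORPH_CLOSE,np.ones((5,5)))&(z<.03)
k=cv2.connectedComponentsWithStats(m.astype(np.uint8))
for i in range(1,k[0]):
    if k[2][i,4]>800:
        q=(P[k[1]==i]-t)@R; q=q[np.isfinite(q[:,0])]; r=cv2.minAreaRect((q[:,:2]*1000).astype(np.float32))
        print(k[2][i],'tool-frame mm',np.round(r[0],1),np.round(r[1],1),round(r[2],1))
print(t.round(4),R.round(3).tolist(),s['time_s'])
E
python3 wf.py
```

```text
[ 237  112   50  153 6133] tool-frame mm [-2.   1.5] [143.6  42.1] 0.3
[0.4182 0.3787 0.1207] [[-1.0, 0.01, 0.002], [0.01, 1.0, 0.001], [-0.002, 0.001, -1.0]] 18.425
```

{"name": "arm_command", "arguments": {"motion": [[0.002,0.0015,-0.03,0,0,0],[0,0,-0.035,0,0,0],[0,0,-0.03,0,0,0],[0,0,-0.016,0,0,0],[0,0,-0.006,0,0,0],[0,0,0,0,0,0]]}}

```text
time_s: 19.18
tcp_pos: [0.4201, 0.3806, 0.0031]
eef_rot: [[-1.0, 0.01, 0.001], [0.01, 1.0, 0.001], [-0.001, 0.001, -1.0]]
ft_force: [1.2, 0.0, 0.3]
gripper_width: 0.702
grasp_force: 0.0
```

{"name": "arm_command", "arguments": {"motion": [[0,0,0,0,0,0],[0,0,0,0,0,0],[0,0,0,0,0,0],[0,0,0,0,0,0]], "hand": 0.025}}

```text
time_s: 19.68
tcp_pos: [0.4204, 0.3812, 0.0038]
eef_rot: [[-1.0, 0.009, 0.002], [0.009, 1.0, 0.001], [-0.002, 0.001, -1.0]]
ft_force: [-0.4, 0.7, 6.7]
gripper_width: 0.473
grasp_force: 41.0
```

{"name": "arm_command", "arguments": {"motion": [[0,0,0.02,0,0,0],[0,0,0.04,0,0,0],[0,0,0.04,0,0,0],[0,0,0.05,0,0,0],[0,0,0,0,0,0]]}}

```text
time_s: 20.3
tcp_pos: [0.422, 0.3823, 0.1584]
eef_rot: [[-1.0, 0.009, 0.009], [0.009, 1.0, 0.006], [-0.009, 0.006, -1.0]]
ft_force: [-0.0, -0.1, -1.3]
gripper_width: 0.471
grasp_force: 40.6
```

{"name": "arm_command", "arguments": {"motion": [[0.0082,-0.0467,0.001,0,0,-0.2],[0.0082,-0.0467,0.001,0,0,-0.2],[0.0082,-0.0467,0.001,0,0,-0.2],[0.0082,-0.0467,0.001,0,0,-0.2],[0.0082,-0.0467,0.001,0,0,-0.2],[0.0082,-0.0467,0.001,0,0,-0.2],[0.0082,-0.0467,0,0,0,-0.2],[0.0082,-0.0467,0,0,0,-0.2]]}}

```text
time_s: 21.3
tcp_pos: [0.4842, 0.0055, 0.1577]
eef_rot: [[-0.989, 0.149, -0.001], [0.149, 0.989, 0.0], [0.001, 0.0, -1.0]]
ft_force: [1.4, -0.0, -0.4]
gripper_width: 0.474
grasp_force: 40.6
```

{"name": "arm_command", "arguments": {"motion": [[0.0082,-0.0467,0,0,0,-0.2],[0.0082,-0.0467,0,0,0,-0.2],[0.0082,-0.0467,0,0,0,-0.2],[0.0082,-0.0467,0,0,0,-0.2],[0.0082,-0.0467,0,0,0,-0.2],[0.0082,-0.0467,0,0,0,-0.2],[0,0,0,0,0,0]]}}

```text
time_s: 22.18
tcp_pos: [0.5337, -0.2757, 0.1577]
eef_rot: [[-0.967, 0.254, -0.001], [0.254, 0.967, 0.0], [0.001, 0.0, -1.0]]
ft_force: [0.0, -0.1, -1.5]
gripper_width: 0.479
grasp_force: 40.7
```

```bash
cat > w.py <<'E'
from h import *
import sys
im,P=cloud('wrist'); save(sys.argv[1],im)
a=np.radians(75.6); Y=np.array([np.cos(a),np.sin(a)]); X=np.array([Y[1],-Y[0]])
s=sense(); print(s['tcp_pos'],s['tcp_pos'][:2]@X,s['tcp_pos'][:2]@Y,s['gripper_width'],s['grasp_force'],s['time_s'])
E
python3 w.py w5
```

```text
[ 0.53342953 -0.27386624  0.15734529] 0.5847786251493591 -0.13260369706111091 0.47504909084620034 40.66645860671997 22.225
```

View pics/w5.png

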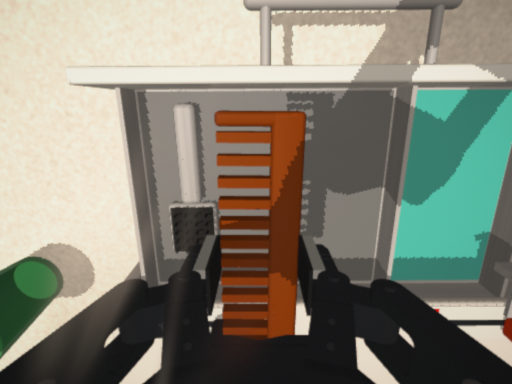

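The wide comb hangs straight over the middle of the grey bay, with the hairbrush lying to its left at (190,180). Now I'll lower and release it.

{"name": "arm_command", "arguments": {"motion": [[0.0012,0.005,-0.03,0,0,0],[0,0,-0.035,0,0,0],[0,0,-0.035,0,0,0],[0,0,-0.02,0,0,0],[0,0,-0.01,0,0,0],[0,0,-0.005,0,0,0],[0,0,0,0,0,0]]}}

```text
time_s: 23.1
tcp_pos: [0.5358, -0.2686, 0.0239]
eef_rot: [[-0.968, 0.251, 0.001], [0.251, 0.968, -0.001], [-0.001, -0.0, -1.0]]
ft_force: [0.3, 0.0, 0.3]
gripper_width: 0.474
grasp_force: 40.7
```

{"name": "arm_command", "arguments": {"motion": [[0,0,0,0,0,0],[0,0,0,0,0,0],[0,0,0.02,0,0,0],[0,0,0.04,0,0,0],[0,0,0.05,0,0,0],[0,0,0.05,0,0,0],[0,0.04,0,0,0,0]], "hand": 0.052}}

```text
time_s: 23.98
tcp_pos: [0.5384, -0.2316, 0.1911]
eef_rot: [[-0.967, 0.254, 0.011], [0.254, 0.967, -0.008], [-0.013, -0.005, -1.0]]
ft_force: [0.2, -0.1, -1.1]
gripper_width: 0.608
grasp_force: 0.0
```

```bash
python3 chk.py top3
```

```text
pocket 151 [593. 274.] [ 23. 129.] 72.9Traceback (most recent call last):
  File "chk.py", line 9, in <module>
    k=cv2.connectedComponentsWithStats(m); i=1+k[2][1:,4].argmax(); p=P[k[1]==i]
                                               ~~~~~~~~~~~~~~~~~^^
ValueError: attempt to get argmax of an empty sequence
```

{"name": "arm_command", "arguments": {"motion": [[0.0046,0.042,0,0,0,-0.05],[0.0046,0.042,0,0,0,-0.05],[0.0046,0.042,0,0,0,-0.05],[0.0046,0.042,0,0,0,-0.05],[0.0046,0.042,0,0,0,-0.05],[0.0046,0.042,0,0,0,-0.05],[0.0046,0.042,0,0,0,-0.05],[0.0046,0.042,0,0,0,0]], "hand": 0.045}}

```text
time_s: 25.02
tcp_pos: [0.5723, 0.1091, 0.1847]
eef_rot: [[-0.96, 0.28, 0.002], [0.28, 0.96, -0.0], [-0.002, 0.0, -1.0]]
ft_force: [-0.0, -1.1, 0.5]
gripper_width: 0.53
grasp_force: 0.0
```

{"name": "arm_command", "arguments": {"motion": [[0.0046,0.042,0,0,0,0],[0.0046,0.042,-0.02,0,0,0],[0.0046,0.042,-0.03,0,0,0],[0.0046,0.042,-0.02,0,0,0],[0,0,0,0,0,0],[0,0,0,0,0,0]]}}

```text
time_s: 25.78
tcp_pos: [0.5909, 0.2755, 0.1144]
eef_rot: [[-0.96, 0.28, 0.001], [0.28, 0.96, 0.0], [-0.001, 0.0, -1.0]]
ft_force: [0.5, -0.5, 0.3]
gripper_width: 0.523
grasp_force: 0.0
```

```bash
python3 wf.py
```

```text
[ 243  125   28  139 3680] tool-frame mm [-5.5 -2.6] [129.3  24.3] 0.4
[ 348  242  100   67 3789] tool-frame mm [-71.4 129. ] [60.3 93.9] 7.8
[0.5912 0.2751 0.1147] [[-0.96, 0.281, 0.002], [0.281, 0.96, 0.0], [-0.002, 0.001, -1.0]] 25.825
```

{"name": "arm_command", "arguments": {"motion": [[0.0046,-0.004,-0.03,0,0,0],[0,0,-0.035,0,0,0],[0,0,-0.027,0,0,0],[0,0,-0.013,0,0,0],[0,0,-0.006,0,0,0],[0,0,0,0,0,0]]}}

```text
time_s: 26.58
tcp_pos: [0.5958, 0.2716, 0.0031]
eef_rot: [[-0.96, 0.281, 0.001], [0.281, 0.96, 0.0], [-0.001, 0.001, -1.0]]
ft_force: [-0.7, -0.6, -0.8]
gripper_width: 0.525
grasp_force: 0.0
```

{"name": "arm_command", "arguments": {"motion": [[0,0,0,0,0,0],[0,0,0,0,0,0],[0,0,0,0,0,0],[0,0,0,0,0,0]], "hand": 0.01}}

```text
time_s: 27.08
tcp_pos: [0.5962, 0.272, 0.0037]
eef_rot: [[-0.96, 0.28, 0.002], [0.28, 0.96, 0.001], [-0.002, 0.001, -1.0]]
ft_force: [-1.0, 0.1, 5.9]
gripper_width: 0.266
grasp_force: 39.8
```

{"name": "arm_command", "arguments": {"motion": [[0,0,0.02,0,0,0],[0,0,0.04,0,0,0],[0,0,0.04,0,0,0],[0,0,0.05,0,0,0],[0,0,0,0,0,0]]}}

```text
time_s: 27.7
tcp_pos: [0.5982, 0.2727, 0.159]
eef_rot: [[-0.96, 0.28, 0.011], [0.28, 0.96, 0.003], [-0.009, 0.006, -1.0]]
ft_force: [0.0, -0.6, -1.6]
gripper_width: 0.261
grasp_force: 39.3
```

{"name": "arm_command", "arguments": {"motion": [[-0.0038,-0.0422,0,0,0,0.05],[-0.0038,-0.0422,0,0,0,0.05],[-0.0038,-0.0422,0,0,0,0.05],[-0.0038,-0.0422,0,0,0,0.05],[-0.0038,-0.0422,0,0,0,0.05],[-0.0038,-0.0422,0,0,0,0.05],[-0.0038,-0.0422,0,0,0,0.05],[-0.0038,-0.0422,0,0,0,0.05]]}}

```text
time_s: 28.7
tcp_pos: [0.5638, -0.067, 0.1517]
eef_rot: [[-0.969, 0.247, -0.001], [0.247, 0.969, 0.0], [0.001, 0.0, -1.0]]
ft_force: [1.2, 0.5, -0.2]
gripper_width: 0.265
grasp_force: 39.3
```

{"name": "arm_command", "arguments": {"motion": [[-0.0038,-0.0422,0,0,0,0],[-0.0038,-0.0422,0,0,0,0],[-0.0038,-0.0422,0,0,0,0],[0,0,0,0,0,0],[0,0,0,0,0,0]]}}

```text
time_s: 29.32
tcp_pos: [0.5528, -0.1919, 0.1516]
eef_rot: [[-0.969, 0.247, -0.001], [0.247, 0.969, 0.001], [0.001, 0.001, -1.0]]
ft_force: [-0.6, 0.3, 0.7]
gripper_width: 0.267
grasp_force: 39.3
```

```bash
python3 w.py w6
```

```text
[ 0.55297904 -0.19148472  0.15174154] 0.5832265018407095 -0.04794858491035249 0.26402475327577285 39.346046447753906 29.375
```

View pics/w6.png

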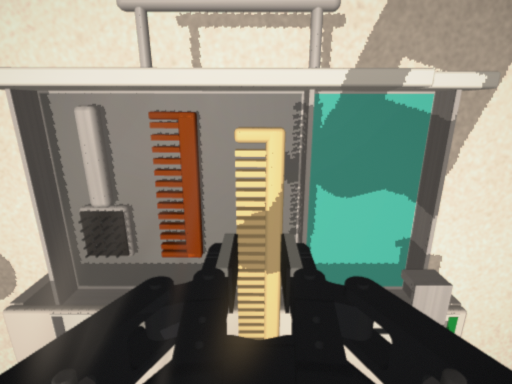

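The pocket comb is over the gap left of the partition, and the hairbrush and wide comb lie flat. Now I'll lower and release it.

{"name": "arm_command", "arguments": {"motion": [[0,0,-0.03,0,0,0],[0,0,-0.035,0,0,0],[0,0,-0.03,0,0,0],[0,0,-0.02,0,0,0],[0,0,-0.01,0,0,0],[0,0,-0.004,0,0,0],[0,0,0,0,0,0]]}}

```text
time_s: 30.25
tcp_pos: [0.5538, -0.1927, 0.0239]
eef_rot: [[-0.969, 0.247, 0.001], [0.247, 0.969, -0.001], [-0.001, -0.0, -1.0]]
ft_force: [-0.6, -0.0, -1.2]
gripper_width: 0.266
grasp_force: 39.3
```

{"name": "arm_command", "arguments": {"motion": [[0,0,0,0,0,0],[0,0,0,0,0,0],[0,0,0.02,0,0,0],[0,0,0.04,0,0,0],[0,0,0.05,0,0,0],[0,0,0.05,0,0,0],[0,0,0.03,0,0,0],[0,0,0,0,0,0]], "hand": 0.034}}

```text
time_s: 31.25
tcp_pos: [0.5551, -0.1935, 0.2181]
eef_rot: [[-0.969, 0.247, 0.007], [0.247, 0.969, -0.004], [-0.008, -0.002, -1.0]]
ft_force: [-1.0, 0.7, -0.5]
gripper_width: 0.396
grasp_force: 0.0
```

```bash
python3 w.py w7
```

```text
[ 0.55386392 -0.19280678  0.21528284] 0.5844123638247077 -0.04900904056780849 0.40032138995712263 0.0 31.3
```

View pics/w7.png

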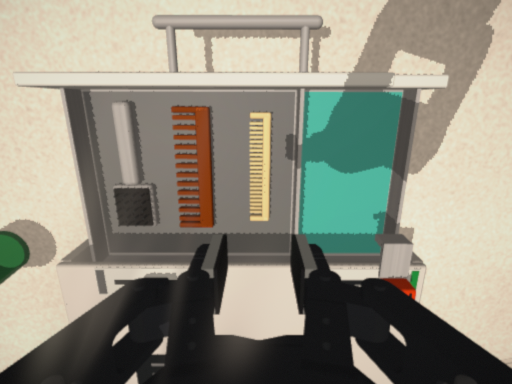

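All three things lie flat in the grey bay: the brush at (130,165), wide comb at (195,165) and pocket comb at (260,165). Now I'll turn the gripper and go to the handle.

{"name": "arm_command", "arguments": {"motion": [[-0.0079,0.001,0,0,0,-1],[-0.0079,0.001,0,0,0,-1],[-0.0079,0.001,0,0,0,-1],[-0.0079,0.001,0,0,0,-1],[-0.0079,0.001,0,0,0,-1],[-0.0079,0.001,0,0,0,-1],[-0.0079,0.001,0,0,0,-1],[-0.0079,0.001,0,0,0,-1]], "hand": 0.035}}

```text
time_s: 32.3
tcp_pos: [0.4888, -0.1839, 0.2112]
eef_rot: [[-0.581, 0.814, -0.003], [0.814, 0.581, 0.002], [0.003, -0.001, -1.0]]
ft_force: [0.3, 0.4, -0.3]
gripper_width: 0.415
grasp_force: 0.0
```

{"name": "arm_command", "arguments": {"motion": [[-0.0079,0.001,0,0,0,-1],[-0.0079,0.001,0,0,0,-1],[-0.0079,0.001,0,0,0,-1],[-0.0079,0.001,0,0,0,-1],[-0.0079,0.001,0,0,0,-1],[-0.0079,0.001,0,0,0,-1],[-0.0079,0.001,0,0,0,-1],[-0.0079,0.001,0,0,0,-1]]}}

```text
time_s: 33.3
tcp_pos: [0.4257, -0.1758, 0.2113]
eef_rot: [[0.078, 0.997, -0.003], [0.997, -0.078, 0.002], [0.002, -0.003, -1.0]]
ft_force: [0.3, -0.6, -0.5]
gripper_width: 0.408
grasp_force: 0.0
```

{"name": "arm_command", "arguments": {"motion": [[-0.0079,0.001,0,0,0,-1],[-0.0079,0,0,0,0,-1],[0,0,0,0,0,0],[0,0,0,0,0,0]]}}

```text
time_s: 33.8
tcp_pos: [0.4109, -0.1753, 0.2124]
eef_rot: [[0.246, 0.969, -0.001], [0.969, -0.246, 0.001], [0.001, -0.001, -1.0]]
ft_force: [0.2, 1.0, 0.5]
gripper_width: 0.411
grasp_force: 0.0
```

Run:
```python
from h import *
im,P=cloud('wrist'); z=P[...,2]
a=np.radians(75.6); Y=np.array([np.cos(a),np.sin(a)]); X=np.array([Y[1],-Y[0]])
xs=P[...,:2]@X; ys=P[...,:2]@Y
m=(abs(z-.070)<.006)&(xs<.475); print('handle',m.sum(),np.percentile(xs[m],[2,50,98]),np.percentile(ys[m],[2,98]))
m=(abs(z-.082)<.005)&(xs<.52); print('front',m.sum(),np.percentile(xs[m],[2,98]))
s=sense(); print(s['tcp_pos'],s['tcp_pos'][:2]@X,s['tcp_pos'][:2]@Y,s['eef_rot'].round(3))
```

```text
handle 2063 [0.4363255  0.44322605 0.47236274] [-0.13749382  0.00117036]
front 3056 [0.48370787 0.49524201]
[ 0.41104857 -0.17535169  0.21266756] 0.4417429149903741 -0.06761906893039583 [[ 0.246  0.969 -0.001]
 [ 0.969 -0.246  0.001]
 [ 0.    -0.001 -1.   ]]
```

{"name": "arm_command", "arguments": {"motion": [[0,0,-0.04,0,0,0],[0,0,-0.04,0,0,0],[0,0,-0.04,0,0,0],[0,0,-0.025,0,0,0],[0,0,-0.012,0,0,0],[0,0,0,0,0,0]], "hand": 0.03}}

```text
time_s: 34.6
tcp_pos: [0.411, -0.1753, 0.0558]
eef_rot: [[0.246, 0.969, -0.001], [0.969, -0.246, 0.001], [0.001, -0.001, -1.0]]
ft_force: [0.1, -0.6, 0.9]
gripper_width: 0.353
grasp_force: 0.0
```

{"name": "arm_command", "arguments": {"motion": [[0,0,0,0,0,0],[0,0,0,0,0,0],[0,0,0,0,0,0]], "hand": 0.002}}

```text
time_s: 34.98
tcp_pos: [0.412, -0.1761, 0.0574]
eef_rot: [[0.247, 0.969, 0.002], [0.969, -0.247, -0.001], [-0.001, 0.002, -1.0]]
ft_force: [-0.2, 0.2, 4.8]
gripper_width: 0.11
grasp_force: 39.4
```

{"name": "arm_command", "arguments": {"motion": [[0.014,-0.0036,0,0,0,0],[0.02,-0.0051,0,0,0,0],[0.024,-0.0062,0,0,0,0],[0.024,-0.0062,0,0,0,0],[0.024,-0.0062,0,0,0,0],[0.024,-0.0062,0,0,0,0],[0.02,-0.0051,0,0,0,0],[0.01,-0.0026,0,0,0,0]]}}

```text
time_s: 35.98
tcp_pos: [0.5725, -0.2173, 0.0574]
eef_rot: [[0.246, 0.969, 0.001], [0.969, -0.246, -0.001], [-0.001, 0.002, -1.0]]
ft_force: [-2.2, 0.7, 7.3]
gripper_width: 0.111
grasp_force: 40.3
```

{"name": "arm_command", "arguments": {"motion": [[0.01,-0.0026,0,0,0,0],[0.006,-0.0015,0,0,0,0],[0,0,0,0,0,0]]}}

```text
time_s: 36.35
tcp_pos: [0.5858, -0.2207, 0.0574]
eef_rot: [[0.246, 0.969, -0.005], [0.969, -0.246, 0.001], [-0.0, -0.005, -1.0]]
ft_force: [-9.3, 1.9, 13.0]
gripper_width: 0.109
grasp_force: 41.0
```

{"name": "arm_command", "arguments": {"motion": [[0.003,-0.0008,0,0,0,0],[0,0,0,0,0,0]]}}

```text
time_s: 36.6
tcp_pos: [0.5859, -0.2207, 0.0573]
eef_rot: [[0.246, 0.969, -0.013], [0.969, -0.246, 0.004], [0.0, -0.013, -1.0]]
ft_force: [-21.6, 4.8, 22.1]
gripper_width: 0.11
grasp_force: 42.0
```

{"name": "arm_command", "arguments": {"motion": [[-0.003,0.0008,0,0,0,0],[0,0,0,0,0,0],[0,0,0.04,0,0,0],[0,0,0.05,0,0,0],[0,0,0.05,0,0,0],[0.025,0.03,0,0,0,0],[0.03,0.036,0,0,0,0],[0,0,0,0,0,0]], "hand": 0.03}}

```text
time_s: 37.6
tcp_pos: [0.6435, -0.1525, 0.1959]
eef_rot: [[0.243, 0.97, 0.0], [0.97, -0.243, 0.0], [0.0, 0.0, -1.0]]
ft_force: [-0.1, 0.3, 0.1]
gripper_width: 0.353
grasp_force: 0.0
```

Run:
```python
from h import *
im,P=cloud('wrist'); save('w8',im); z=P[...,2]
a=np.radians(75.6); Y=np.array([np.cos(a),np.sin(a)]); X=np.array([Y[1],-Y[0]])
xs=P[...,:2]@X; ys=P[...,:2]@Y
m=(abs(z-.070)<.005)&(xs<.66)&(xs>.59); print('handle',m.sum(),np.percentile(xs[m],[1,50]))
m=(abs(z-.082)<.004)&(xs<.75); print('front',m.sum(),np.percentile(xs[m],[.5]))
hs=cv2.cvtColor(im,cv2.COLOR_RGB2HSV)
red=((hs[...,0]<8)|(hs[...,0]>172))&(hs[...,1]>130)&(abs(z-.111)<.006)
r=cv2.minAreaRect((P[red][:,:2]*1000).astype(np.float32)); print('red',red.sum(),r)
s=sense(); print(s['tcp_pos'],s['eef_rot'][0].round(3))
```

```text
handle 1088 [0.61684108 0.62682236]
front 18031 [0.66412185]
red 942 ((696.68310546875, -83.60824584960938), (28.998519897460938, 17.958629608154297), 75.68118286132812)
[ 0.64258178 -0.15371489  0.19566572] [ 0.245  0.97  -0.   ]
```

View pics/w8.png

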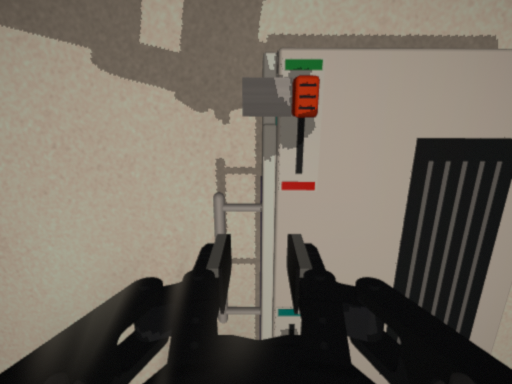

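The drawer is shut (handle and front are back at their starting readings) and the red grip is at green, pixel (306,95). Next I'll lock it.

{"name": "arm_command", "arguments": {"motion": [[0.0275,0.035,0,0,0,0],[0.027,0.0355,0,0,0,0],[0,0,-0.03,0,0,0],[0,0,-0.035,0,0,0],[0,0,-0.023,0,0,0],[0,0,-0.01,0,0,0],[0,0,0,0,0,0]], "hand": 0.05}}

```text
time_s: 38.52
tcp_pos: [0.6965, -0.0847, 0.098]
eef_rot: [[0.247, 0.969, -0.0], [0.969, -0.247, 0.0], [-0.0, -0.0, -1.0]]
ft_force: [-0.2, 0.2, 1.0]
gripper_width: 0.586
grasp_force: 0.0
```

{"name": "arm_command", "arguments": {"motion": [[0,0,0,0,0,0],[0,0,0,0,0,0],[0,0,0,0,0,0],[0,0,0,0,0,0]], "hand": 0.005}}

```text
time_s: 39.02
tcp_pos: [0.6971, -0.0845, 0.1001]
eef_rot: [[0.247, 0.969, 0.001], [0.969, -0.247, -0.001], [-0.0, 0.001, -1.0]]
ft_force: [-3.4, 0.3, 6.6]
gripper_width: 0.199
grasp_force: 40.5
```

{"name": "arm_command", "arguments": {"motion": [[-0.0025,-0.0097,0,0,0,0],[-0.0025,-0.0097,0,0,0,0],[-0.0025,-0.0097,0,0,0,0],[-0.0025,-0.0097,0,0,0,0],[-0.0025,-0.0097,0,0,0,0],[-0.0007,-0.003,0,0,0,0],[0,0,0,0,0,0]]}}

```text
time_s: 39.9
tcp_pos: [0.6846, -0.1332, 0.1]
eef_rot: [[0.247, 0.969, 0.003], [0.969, -0.247, 0.004], [0.005, 0.002, -1.0]]
ft_force: [0.6, 8.1, 7.0]
gripper_width: 0.199
grasp_force: 40.5
```

{"name": "arm_command", "arguments": {"motion": [[0.0005,0.002,0,0,0,0],[0,0,0,0,0,0],[0,0,0.04,0,0,0],[0,0,0.05,0,0,0],[-0.012,-0.047,0,0,0,0],[-0.012,-0.047,0,0,0,0],[-0.02,-0.08,0,0,0,0],[0,0,0,0,0,0]], "hand": 0.05}}

```text
out of range: row 7 has -0.08, outside -0.0625 to 0.0625
```

{"name": "arm_command", "arguments": {"motion": [[0.0005,0.002,0,0,0,0],[0,0,0,0,0,0],[0,0,0.04,0,0,0],[0,0,0.06,0,0,0],[-0.013,-0.05,0,0,0,0],[-0.013,-0.05,0,0,0,0],[-0.013,-0.05,0,0,0,0],[-0.012,-0.047,0,0,0,0]], "hand": 0.05}}

```text
time_s: 40.9
tcp_pos: [0.6321, -0.3329, 0.1981]
eef_rot: [[0.247, 0.969, 0.0], [0.969, -0.247, -0.0], [-0.0, 0.0, -1.0]]
ft_force: [-0.1, -0.7, 0.6]
gripper_width: 0.589
grasp_force: 0.0
```

{"name": "arm_command", "arguments": {"motion": [[-0.008,-0.03,0,0,0,0],[0,0,0,0,0,0]]}}

```text
time_s: 41.15
tcp_pos: [0.6238, -0.3635, 0.1979]
eef_rot: [[0.25, 0.968, -0.0], [0.968, -0.25, -0.0], [-0.0, -0.0, -1.0]]
ft_force: [0.0, 0.9, -0.2]
gripper_width: 0.59
grasp_force: 0.0
```

Run:
```python
from h import *
im,P=cloud('wrist'); save('w9',im); z=P[...,2]; s=sense()
v,u=np.mgrid[0:384,0:512]
m=(abs(z-.111)<.005); k=cv2.connectedComponentsWithStats(m.astype(np.uint8))
for i in range(1,k[0]):
    if k[2][i,4]>60: print(k[2][i],cv2.minAreaRect((P[k[1]==i][:,:2]*1000).astype(np.float32)))
print(s['tcp_pos'],s['eef_rot'][0].round(3))
```

```text
[250 136  23  38 818] ((634.1362915039062, -328.95159912109375), (29.720273971557617, 17.203245162963867), 74.91546630859375)
[ 0.62435253 -0.36182991  0.19784643] [ 0.249  0.969 -0.   ]
```

View pics/w9.png

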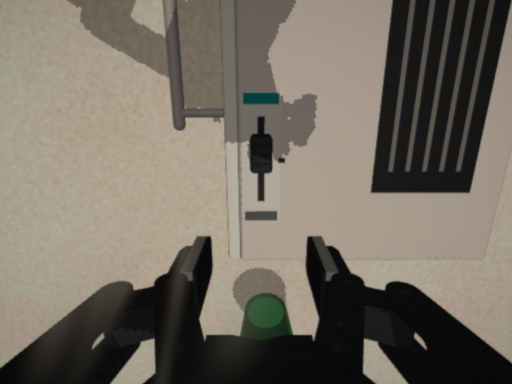

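The switch's black grip is at (261,153), in the middle; the grey mark is at (261,215).

{"name": "arm_command", "arguments": {"motion": [[0.005,0.017,0,0,0,0],[0.005,0.0165,0,0,0,0],[0,0,-0.03,0,0,0],[0,0,-0.035,0,0,0],[0,0,-0.023,0,0,0],[0,0,-0.01,0,0,0],[0,0,0,0,0,0]]}}

```text
time_s: 42.08
tcp_pos: [0.6351, -0.3269, 0.1001]
eef_rot: [[0.246, 0.969, -0.0], [0.969, -0.246, 0.0], [0.0, -0.0, -1.0]]
ft_force: [-0.4, -0.3, 0.3]
gripper_width: 0.584
grasp_force: 0.0
```

{"name": "arm_command", "arguments": {"motion": [[0,0,0,0,0,0],[0,0,0,0,0,0],[0,0,0,0,0,0],[0,0,0,0,0,0]], "hand": 0.005}}

```text
time_s: 42.58
tcp_pos: [0.6348, -0.3277, 0.1021]
eef_rot: [[0.247, 0.969, -0.0], [0.969, -0.247, -0.001], [-0.001, -0.0, -1.0]]
ft_force: [-4.5, 1.6, 5.4]
gripper_width: 0.198
grasp_force: 40.4
```

{"name": "arm_command", "arguments": {"motion": [[-0.0017,-0.0068,0,0,0,0],[-0.0017,-0.0068,0,0,0,0],[-0.0017,-0.0068,0,0,0,0],[-0.0013,-0.005,0,0,0,0],[-0.0007,-0.0025,0,0,0,0],[0,0,0,0,0,0]]}}

```text
time_s: 43.32
tcp_pos: [0.6276, -0.3557, 0.1021]
eef_rot: [[0.247, 0.969, -0.0], [0.969, -0.247, -0.001], [-0.001, -0.0, -1.0]]
ft_force: [-3.1, 2.2, 5.5]
gripper_width: 0.194
grasp_force: 40.4
```

Moved 29 mm with no stop force yet, so I'll push a little further.

{"name": "arm_command", "arguments": {"motion": [[-0.0007,-0.003,0,0,0,0],[-0.0007,-0.003,0,0,0,0],[0,0,0,0,0,0]]}}

```text
time_s: 43.7
tcp_pos: [0.6264, -0.3605, 0.1021]
eef_rot: [[0.247, 0.969, -0.0], [0.969, -0.247, 0.002], [0.002, -0.001, -1.0]]
ft_force: [-5.1, 5.6, 7.1]
gripper_width: 0.195
grasp_force: 40.5
```

{"name": "arm_command", "arguments": {"motion": [[0.0003,0.001,0,0,0,0],[0,0,0,0,0,0],[0,0,0.04,0,0,0],[0,0,0.06,0,0,0],[-0.008,-0.025,0,0,0,0],[0,0,0,0,0,0]], "hand": 0.05}}

```text
time_s: 44.45
tcp_pos: [0.6181, -0.387, 0.2004]
eef_rot: [[0.249, 0.969, 0.001], [0.969, -0.249, -0.001], [-0.001, 0.001, -1.0]]
ft_force: [1.0, 0.9, -0.5]
gripper_width: 0.586
grasp_force: 0.0
```

Run:
```python
from h import *
im,P=cloud('wrist'); save('w10',im); z=P[...,2]; s=sense()
m=(abs(z-.111)<.005); k=cv2.connectedComponentsWithStats(m.astype(np.uint8))
for i in range(1,k[0]):
    if k[2][i,4]>60: print(k[2][i],cv2.minAreaRect((P[k[1]==i][:,:2]*1000).astype(np.float32)))
im,P=cloud('top'); save('top9',im[130:230,230:400].repeat(4,0).repeat(4,1)); z=P[...,2]
hs=cv2.cvtColor(im,cv2.COLOR_RGB2HSV); v,u=np.mgrid[0:384,0:512]
red=((hs[...,0]<8)|(hs[...,0]>172))&(hs[...,1]>150)&(u>250)&(u<300)&(v>155)&(v<195)&(z>.095)
print('red top',red.sum(),cv2.minAreaRect((P[red][:,:2]*1000).astype(np.float32)),'start 681.7 -127.3')
print(s['tcp_pos'],s['ft_force'])
```

```text
[249 147  23  37 801] ((625.6602783203125, -361.0162048339844), (29.001527786254883, 18.026044845581055), 76.15223693847656)
red top 52 ((680.5232543945312, -128.84703063964844), (25.47361183166504, 19.549766540527344), 88.07562255859375) start 681.7 -127.3
[ 0.61796814 -0.38566222  0.19896406] [0.40915636 0.36205506 0.07150917]
```

View pics/w10.png

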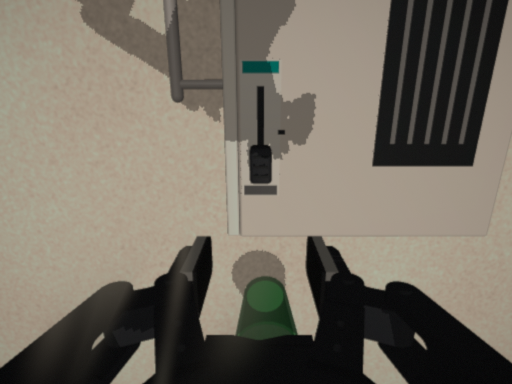

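Run:
```python
from h import *
im,P=cloud('wrist'); a=np.radians(75.6); Y=np.array([np.cos(a),np.sin(a)])
ys=P[...,:2]@Y
print('teal',ys[67,261],'grey',ys[190,261],'tick',ys[131,281],'grip',ys[164,261],'slot top',ys[88,261])
```

```text
teal -0.11573512597654703 grey -0.2189286400512891 tick -0.16620319963108904 grip -0.18980733082349627 slot top -0.13161265917102688
```

The grip sits 27 mm right of the off tick, which is the end stop within measuring error. The lock is at its red end and the drawer is shut. I'll hand in the job.

```bash
python3 -c "
from h import *
print(finish_job())"
```

```text
the job is handed in; nothing more can be done
None
```

I put the hairbrush, wide comb and pocket comb in the grey bay, shut and locked the drawer, slid the cycle switch to its grey end because there was no denture thing, and handed the job in; no verdict came back.

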